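Stand the small whetstone in its slot of the drying rack

ROBOT

A 6-joint arm with a two-finger parallel gripper is mounted at the origin on a cart in front of the work surface, level with it; the furniture and walls round the work are solid. World frame = base frame: x ahead of the robot, y to its left, z up, the work surface at z = 0. Lengths are in m, angles in rad, forces in N, time in s.
With the tool pointing down it reaches from about 0.325 to 0.85 m from the base axis. Payload 4.4 kg.
Tool frame: the origin (TCP) lies midway between the tips of the shut fingers; the grasp point (between the pads) lies 19 mm behind it; x points along the fingers, y is the direction in which the jaws open and shut, and the axes are right-handed (so a half turn about x gives the same grasp; the last joint's range is limited). The gripper opens to 94 mm and grips with 3 to 60 N. Pads are 16 mm wide; open, the fingers measure 119 mm over their backs; the gripper's body (75 mm by 177 mm) begins 78 mm behind the grasp point.
Start: joints at [-0.15, 0.207, 1.542, -0, 1.393, -0.15], TCP at [0.575, -0, 0.205] pointing down, gripper open.
Joint ranges: [-2.73, 2.73], [-0.86, 2.22], [0.23, 2.46], [-1.11, 4.25], [0.08, 2.63], [-2.82, 2.82]. Speed limits (rad/s): [2.79, 2.79, 3.14, 3.14, 3.14, 3.14].

INTERFACE

Orientations are given as a unit quaternion [w, x, y, z].
In Python, from plant import arm, cams gives the robot as it stands.
- The arm moves only by the shell command python3 -m inch 'ROWS' [FORCE]. ROWS is JSON, a list that holds one entry, the list of rows, each a list of 7 numbers: the turn, a rotation vector about the tool's x, y, z in units of 5 degrees (1.0 is 5 degrees), then the shift along the tool's x, y, z in units of 40 mm (1.0 is 40 mm), then the closure, from -1 (fully open) to 1 (shut). A call has 1 to 12 rows; each row shifts and turns the commanded pose from where the row before left it, along the tool's axes as they then stand; what a row does not reach is not made up. A row lasts 1/12 s, in which the tool goes at most 41.7 mm and 7.16 degrees, less where a joint would pass 70% of its speed; a pose out of reach is approached as far as the arm can. A call is refused whole if a number of a shift passes 1 or a number of a turn 1, either way. A call with a gripper value outside its range is refused whole. The fingers move at their own pace and stop on an object; FORCE is the grip in N (left out, the last holds). Time passes only in rows, so rows that do not move let the fingers close. It gives the time, the measured TCP pose, the force and the opening at its end, in the units of the state.
- arm.get_obs(): the state, without advancing time (a new reading comes with each control period).
- cams.get_image(name): name is "scene" or "side" or "wrist"; returns the picture (420x560x3 uint8, red, green, blue); there is no depth.
- cams.camera_info(name): a dict with "camera_matrix" (3x3 intrinsics, pixels), "k1" (the pictures are not rectified: a ray, as slopes to the right and down, at radius r is drawn at 1 + k1 r^2 times it, then the intrinsics apply), "eye" and "attitude" of the camera in the world. Camera axes: x right, y down, z forward; pixel columns grow to the right and rows downward; lengths in m; the calibration is good to about 2 mm. A picture is of the moment at which its call begins: read the wrist's pose just before it. camera_info takes no time and is no camera call; for the wrist camera it gives the pose at the moment of the call.
- arm.sign_off(): hands the job in, once; it reports no verdict.
The state is a dict: "t": time; "joint_pos": joint angles; "qd": joint speeds; "joint_torque": joint torques, N m; "ee_pos": TCP position; "tool_rot": TCP orientation; "contact_force": force on the tool from outside, world axes, zero at the start; "moment": the same for the moment, N m; "width": opening from 0.0 (shut) to 1.0 (fully open).
Only numpy, scipy, OpenCV 4.12 (cv2) and the standard library are available. Lean on these libraries where they do the work, as an engineer would, in place of code of your own. Each camera call takes 0.05 s, during which the arm holds its last target.

TASK

Two whetstones stand on edge on the bench in front of you. Put the smaller one away to dry: stand it upright on its long edge in the shorter slot of the wooden rack, set down on the slot's floor rather than dropped in, and let go. Leave the larger stone where it is.

Things in the scene. Friction and masses are not known exactly. Their poses are not given: they have to be found in the camera images.
- small_stone: the smaller whetstone, a plain grey block, 0.4 kg, standing on its long edge on the bench: 20 mm thick (its x axis), 150 mm long (its y axis), 50 mm high (its z axis, up). Origin at the centre of its underside.
- large_stone: the larger whetstone, a plain brick-like block, standing on its long edge beside the smaller one: 24 mm thick (x), 180 mm long (y), 60 mm high (z). Origin at the centre of its underside. It is not to be moved. The two stones may change places between runs. (Another grey stone that lies flat at the back of the bench is fixed and has no part in this.)
- short_slot (a point): centre of the floor of the rack's shorter slot, 8 mm above the bench. The slot is 180 mm long (y axis of this point) and 40 mm wide (its x axis), z up, and bounded by rails and end stops that stand 16 mm above the slot's floor. The rails are interrupted for 84 mm in the middle of the slot's length, leaving room for fingers on both sides of the stone.
- stone_rack: low wooden drying rack fixed to the bench, 126 mm wide (x), 258 mm long (y), 24 mm high, with a stepped outline: two parallel slots along y, the shorter one (centred at x = -29 mm) beside a longer one 230 mm by 44 mm (centred at x = +27 mm). Origin at the centre of its underside, z up.
Mind the look-alikes: they are no part of the job. Of the things shaped like the small_stone, the grey one is meant.

How it is judged:
By the outcome, as a careful person would: the job done as asked, in the order asked, and still so for the second after the job is handed in, with the robot touching nothing.
It also fails if it takes over 37 s, if anything falls off the work surface, if the arm or the gripper's body presses on something with over 40 N, if the wrist force passes 120 N, or if a joint passes its speed limit or range.

## Working session

There is one attempt and no reset: what is moved stays moved. The work goes in short steps, Python scripts to look and compute and a shell command to move; the robot and the scene stay as the last step left them, time stands still between calls to the robot, and variables do not carry over. Pictures are saved under pics/ and viewed, and the job is handed in when it is done.

```bash
mkdir -p pics; ls; python3 - <<'E'
from plant import arm,cams
import cv2
o=arm.get_obs();print({k:o[k] for k in ['t','ee_pos','tool_rot','width','contact_force']})
for n in ['scene','side','wrist']:
    i=cams.camera_info(n);print(n,i)
    cv2.imwrite(f'pics/{n}0.png',cams.get_image(n)[:,:,::-1])
E
```

```text
pics
{'t': 0.0, 'ee_pos': array([5.74202008e-01, 1.19914434e-04, 2.04325348e-01]), 'tool_rot': array([ 0.49936048,  0.49954013,  0.5006358 , -0.50046235]), 'width': 0.998515491612187, 'contact_force': array([-0.37787078,  0.02074833,  0.6674251 ])}
scene {'camera_matrix': array([[486.21503192,   0.        , 281.69602679],
       [  0.        , 486.21503192, 209.72976689],
       [  0.        ,   0.        ,   1.        ]]), 'k1': -0.1378662926364204, 'eye': array([0.07538302, 1.02140052, 0.52599073]), 'attitude': array([ 0.15249566, -0.23647615,  0.82858915, -0.4840084 ])}
side {'camera_matrix': array([[503.15277636,   0.        , 276.8498397 ],
       [  0.        , 503.15277636, 210.25453932],
       [  0.        ,   0.        ,   1.        ]]), 'k1': 0.01853949337006866, 'eye': array([-0.09898909,  0.96240697,  0.6253796 ]), 'attitude': array([ 0.18697989, -0.32583456,  0.80685709, -0.45590789])}
wrist {'camera_matrix': array([[320.4847458 ,   0.        , 283.66355727],
       [  0.        , 320.4847458 , 211.16205512],
       [  0.        ,   0.        ,   1.        ]]), 'k1': -0.05201899641989973, 'eye': array([0.57459458, 0.07258232, 0.3841331 ]), 'attitude': array([ 1.26775684e-01,  9.91930844e-01,  6.90219125e-05, -1.05930222e-03])}
```

View pics/scene0.png

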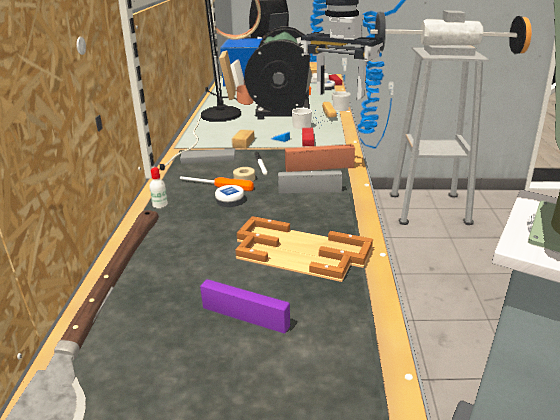

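View pics/side0.png

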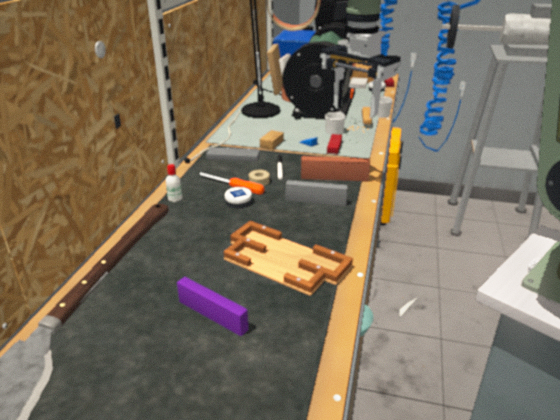

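View pics/wrist0.png

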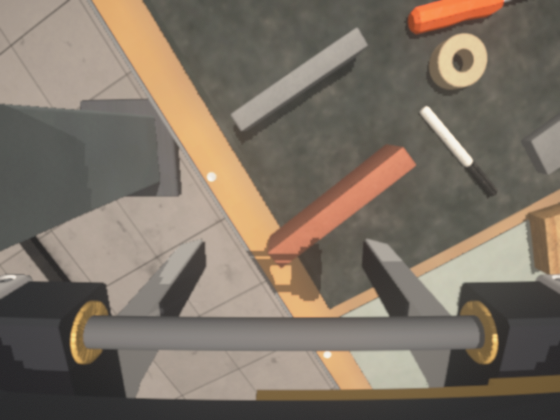

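The wrist view shows the grey small stone from about (235,120) to (362,35), with the brick stone below it. The scene view shows the rack around (305,248), with the short slot probably the nearer or farther row. The purple block at (245,305) is a decoy.

```bash
cat > h.py <<'E'
import numpy as np,cv2
from scipy.spatial.transform import Rotation as R
def ray(ci,px):
    K=ci['camera_matrix'];d=np.array([ci['k1'],0,0,0.])
    p=cv2.undistortPoints(np.array(px,float).reshape(-1,1,2),K,d)[:,0]
    q=ci['attitude'];r=R.from_quat([q[1],q[2],q[3],q[0]])
    return r.apply(np.c_[p,np.ones(len(p))])
def onz(ci,px,z):
    d=ray(ci,px);e=ci['eye'];return e+d*((z-e[2])/d[:,2])[:,None]
def proj(ci,P):
    q=ci['attitude'];r=R.from_quat([q[1],q[2],q[3],q[0]]).inv()
    c=r.apply(np.atleast_2d(P)-ci['eye'])
    return cv2.projectPoints(c,np.zeros(3),np.zeros(3),ci['camera_matrix'],np.array([ci['k1'],0,0,0.]))[0][:,0]
E
python3 - <<'E'
import cv2
a=cv2.imread('pics/scene0.png');cv2.imwrite('pics/rs.png',cv2.resize(a[205:290,225:385],None,fx=5,fy=5,interpolation=cv2.INTER_CUBIC))
a=cv2.imread('pics/side0.png');cv2.imwrite('pics/rd.png',cv2.resize(a[210:300,210:370],None,fx=5,fy=5,interpolation=cv2.INTER_CUBIC))
a=cv2.imread('pics/wrist0.png');cv2.imwrite('pics/rw.png',cv2.resize(a[20:270,220:430],None,fx=2.4,fy=2.4,interpolation=cv2.INTER_CUBIC))
E
```

```text
(no output)
```

View pics/rs.png

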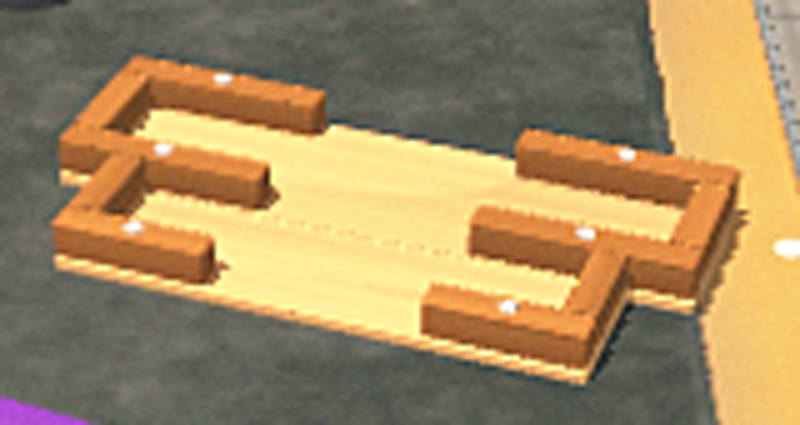

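View pics/rd.png

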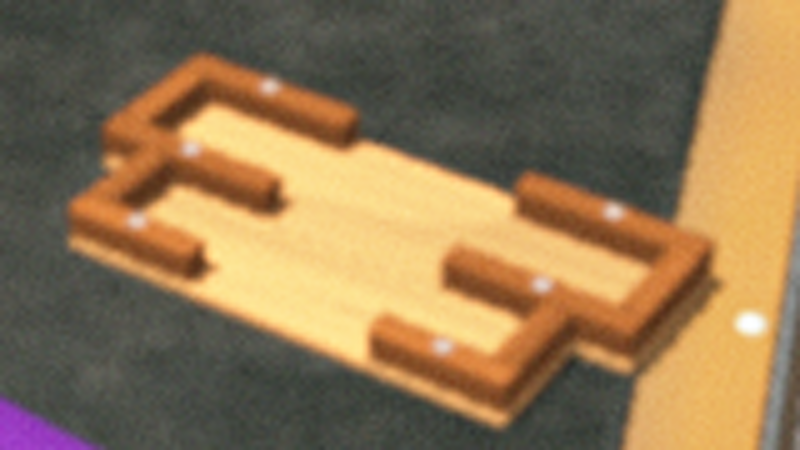

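View pics/rw.png

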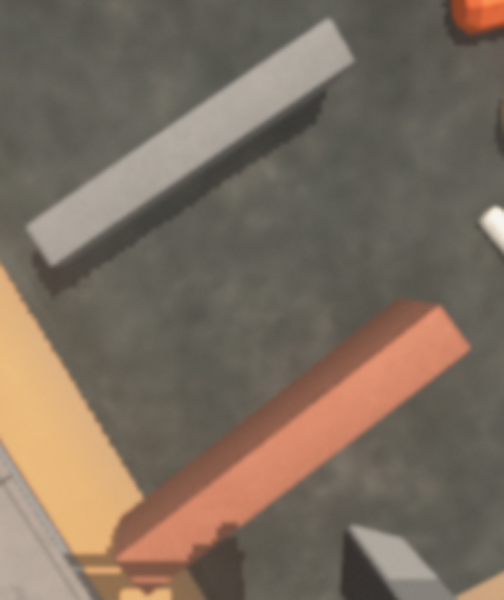

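In the scene crop, the nearer slot is the short one. Its outer top corners are at about (55,228) and (587,342) in the crop. The rear one is longer.

```bash
cat > m.py <<'E'
from h import *
from plant import arm,cams
def rigid(A,B):
    a=A-A.mean(0);b=B-B.mean(0)
    th=np.arctan2((a[:,0]*b[:,1]-a[:,1]*b[:,0]).sum(),(a*b).sum())
    c,s=np.cos(th),np.sin(th);M=np.array([[c,-s],[s,c]]);t=B.mean(0)-M@A.mean(0)
    return th,t,M,np.linalg.norm(A@M.T+t-B,axis=1)
if __name__=='__main__':
    for n,off,L in [('scene',(225,205),[(55,228),(587,342),(140,58),(738,172),(695,265),(65,137)]),('side',(210,210),[(70,207),(505,392),(203,55),(712,240),(632,345),(103,127)])]:
        p=np.array(off)+np.array(L)/5
        W=onz(cams.camera_info(n),p,0.024)[:,:2]
        # model: left in image sign s of y
        for s in (1,-1):
            A=np.array([(-63,-104*s),(-63,104*s),(63,-129*s),(63,129*s),(-9,129*s),(-9,-129*s)])/1000
            th,t,M,e=rigid(A,W);print(n,s,'rack deg',np.degrees(th),t,'slot',M@[-.029,0]+t,'err',e.round(4))
    p=np.array([220,20])+np.array([(26,228),(330,18),(355,60),(52,267)])/2.4
    W=onz(cams.camera_info('wrist'),p,.05);print(W)
    d=W[1]-W[0]+W[2]-W[3];print('stone',W.mean(0),np.degrees(np.arctan2(d[1],d[0])),np.linalg.norm(d)/2,np.linalg.norm(W[1]-W[2]))
    s=[(283,175),(342,172)]
E
python3 m.py
```

```text
scene 1 rack deg 100.1442209632936 [0.47322477 0.36465944] slot [0.47833244 0.33611278] err [0.1219 0.1207 0.1303 0.1297 0.009  0.0089]
scene -1 rack deg -79.76356728127362 [0.47428628 0.35875409] slot [0.46913268 0.38729249] err [0.0028 0.0014 0.0029 0.0035 0.0041 0.0037]
side 1 rack deg 99.335457332684 [0.47334468 0.36441484] slot [0.4780489  0.33579893] err [0.1196 0.1187 0.1301 0.1346 0.0141 0.0123]
side -1 rack deg -80.17131407723652 [0.47434343 0.35849861] slot [0.46939305 0.38707296] err [0.0016 0.0008 0.0013 0.0043 0.0034 0.0008]
[[0.52090182 0.08560736 0.05      ]
 [0.64454681 0.16690754 0.05      ]
 [0.65533147 0.15136047 0.05      ]
 [0.53135324 0.06959384 0.05      ]]
stone [0.58803334 0.1183673  0.05      ] 33.366022399696455 0.1482464529091759 0.018921430499247688
```

```bash
cat > s.py <<'E'
from h import *
from plant import arm,cams
def plan(goal,ang,label=''):
    """goal TCP xyz, ang: world angle (deg) of stone long axis (tool z along it, mod 180)"""
    o=arm.get_obs();q=o['tool_rot'];r=R.from_quat([q[1],q[2],q[3],q[0]]);M=r.as_matrix()
    z=M[:,2];cur=np.degrees(np.arctan2(z[1],z[0]))
    da=(ang-cur+90)%180-90
    # target rot: tool x down, z along ang
    a=np.radians(cur+da);X=np.array([0,0,-1.]);Z=np.array([np.cos(a),np.sin(a),0]);Y=np.cross(Z,X)
    rv=(r.inv()*R.from_matrix(np.c_[X,Y,Z])).as_rotvec(degrees=True)
    d=np.array(goal)-o['ee_pos']
    print(label,'t',round(o['t'],2),'pos',o['ee_pos'].round(4),'w',round(o['width'],3),'F',o['contact_force'].round(1),'zang',cur.round(2))
    print(' turn total /5deg',(rv/5).round(3),' shift now-axes /40mm',(M.T@d/.04).round(3),' shift target-axes',(np.c_[X,Y,Z].T@d/.04).round(3),'j6',o['joint_pos'].round(2))
E
python3 - <<'E'
from s import *
ci=cams.camera_info('wrist')
p=np.array([220,20])+np.array([(440,305),(470,348)])/2.4
W=onz(ci,p,.06);print(W)
c=np.array([.588,.1184]);n=np.array([-np.sin(np.radians(33.4)),np.cos(np.radians(33.4))])
print('brick perp offsets',(W[:,:2]-c)@n, 'along',(W[:,:2]-c)@[n[1],-n[0]])
plan([.588,.1184,.105],33.4,'above');plan([.588,.1184,.014],33.4)
E
```

```text
[[0.69398182 0.05468852 0.06      ]
 [0.70844883 0.03684211 0.06      ]]
brick perp offsets [-0.11153035 -0.1343932 ] along [0.05340675 0.0556604 ]
above t 0.15 pos [5.744e-01 1.000e-04 2.046e-01] w 1.002 F [-0.5  0.4  0.6] zang -90.0
 turn total /5deg [1.132e+01 7.000e-03 1.900e-02]  shift now-axes /40mm [ 2.489  0.344 -2.958]  shift target-axes [ 2.489 -2.283 -1.912] j6 [-0.15  0.21  1.54 -0.    1.39 -0.15]
 t 0.15 pos [5.744e-01 1.000e-04 2.046e-01] w 1.002 F [-0.5  0.4  0.6] zang -90.0
 turn total /5deg [1.132e+01 7.000e-03 1.900e-02]  shift now-axes /40mm [ 4.764  0.348 -2.957]  shift target-axes [ 4.764 -2.283 -1.912] j6 [-0.15  0.21  1.54 -0.    1.39 -0.15]
```

```bash
python3 -m inch '[[[0,0,0,0.4,0.06,-0.49,-1],[0,0,0,0.4,0.06,-0.49,-1],[0,0,0,0.4,0.06,-0.49,-1],[0,0,0,0.4,0.06,-0.49,-1],[0,0,0,0.4,0.05,-0.5,-1],[0,0,0,0.4,0.05,-0.5,-1],[0,0,0,0,0,0,-1]]]' && python3 -m inch '[[[0.94,0,0,0,0,0,-1],[0.94,0,0,0,0,0,-1],[0.94,0,0,0,0,0,-1],[0.94,0,0,0,0,0,-1],[0.94,0,0,0,0,0,-1],[0.94,0,0,0,0,0,-1],[0.95,0,0,0,0,0,-1],[0.95,0,0,0,0,0,-1],[0.95,0,0,0,0,0,-1],[0.95,0,0,0,0,0,-1],[0.95,0,0,0,0,0,-1],[0.95,0,0,0,0,0,-1]]]' && python3 -m inch '[[[0,0,0,0,0,0,-1],[0,0,0,0,0,0,-1]]]'
python3 - <<'E'
from s import *
plan([.588,.1184,.014],33.4)
cv2.imwrite('pics/w1.png',cams.get_image('wrist')[:,:,::-1])
E
```

```text
t: 0.73
ee_pos: [0.5853, 0.1214, 0.1051]
tool_rot: [0.499, 0.498, 0.503, -0.501]
contact_force: [-0.6, 0.6, -0.9]
width: 1.001
t: 1.73
ee_pos: [0.5887, 0.1176, 0.1099]
tool_rot: [0.201, 0.678, 0.201, -0.678]
contact_force: [-0.2, -0.3, 0.6]
width: 1.002
t: 1.9
ee_pos: [0.5887, 0.1178, 0.1098]
tool_rot: [0.203, 0.677, 0.203, -0.677]
contact_force: [-1.1, 0.6, -0.2]
width: 1.0
 t 1.9 pos [0.5887 0.1178 0.1098] w 1.0 F [-1.1  0.6 -0.2] zang -146.6
 turn total /5deg [-0.001 -0.001 -0.004]  shift now-axes /40mm [ 2.394 -0.023  0.008]  shift target-axes [ 2.394 -0.022  0.007] j6 [ 0.05  0.35  1.57 -0.    1.22  1.04]
```

View pics/w1.png

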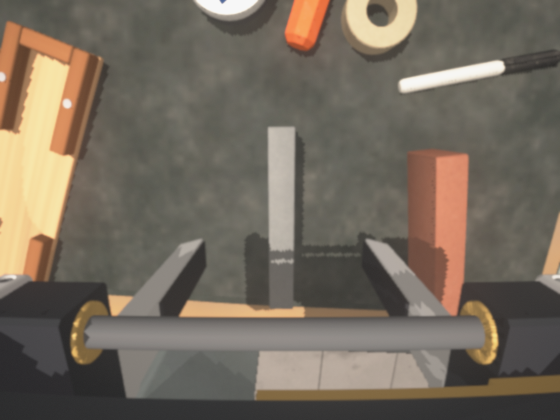

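The stone (far end at columns 268–295, row 127) is centred and aligned between the fingers. I'll check its centre from this view.

```bash
python3 - <<'E'
from s import *
ci=cams.camera_info('wrist')
W=onz(ci,[(268,127),(294.5,127),(269.5,250),(294,250)],.05);print(W.round(4))
m=(W[0]+W[1])/2;n=(W[2]+W[3])/2;d=m-n;print(np.degrees(np.arctan2(d[1],d[0])));d/=np.linalg.norm(d)
for D in (d,-d): print('centre',m-D*.075)
E
```

```text
[[0.644  0.1675 0.05  ]
 [0.6545 0.1515 0.05  ]
 [0.5646 0.1152 0.05  ]
 [0.5754 0.0989 0.05  ]]
33.51937330938563
centre [0.58672113 0.11811019 0.05      ]
centre [0.711776   0.20094302 0.05      ]
```

```bash
python3 -m inch '[[[0,0,0,0.4,-0.01,0.01,-1],[0,0,0,0.4,-0.01,0.01,-1],[0,0,0,0.4,0,0.01,-1],[0,0,0,0.4,0,0,-1],[0,0,0,0.3,0,0,-1],[0,0,0,0.2,0,0,-1],[0,0,0,0.2,0,0,-1],[0,0,0,0.05,0,0,-1],[0,0,0,0,0,0,-1]]]' 35 
python3 -m inch '[[[0,0,0,0,0,0,1],[0,0,0,0,0,0,1],[0,0,0,0,0,0,1],[0,0,0,0,0,0,1],[0,0,0,0,0,0,1],[0,0,0,0,0,0,1],[0,0,0,0,0,0,1],[0,0,0,0,0,0,1],[0,0,0,0,0,0,1],[0,0,0,0,0,0,1],[0,0,0,0,0,0,1],[0,0,0,0,0,0,1]]]' 35
python3 - <<'E'
from s import *
plan([.4693,.3872,.12],10.0)
cv2.imwrite('pics/w2.png',cams.get_image('wrist')[:,:,::-1])
E
```

```text
t: 2.7
ee_pos: [0.5869, 0.1184, 0.015]
tool_rot: [-0.203, -0.677, -0.203, 0.678]
contact_force: [-0.1, -0.4, 0.8]
width: 0.998
t: 3.7
ee_pos: [0.587, 0.1185, 0.0154]
tool_rot: [-0.202, -0.677, -0.203, 0.678]
contact_force: [-0.1, 0.4, 1.0]
width: 0.21
 t 3.7 pos [0.587  0.1185 0.0154] w 0.21 F [-0.1  0.4  1. ] zang -146.7
 turn total /5deg [4.659e+00 2.000e-03 4.000e-03]  shift now-axes /40mm [-2.613 -7.231 -1.227]  shift target-axes [-2.615 -7.126  1.732] j6 [0.05 0.47 1.62 0.   1.05 1.04]
```

View pics/w2.png

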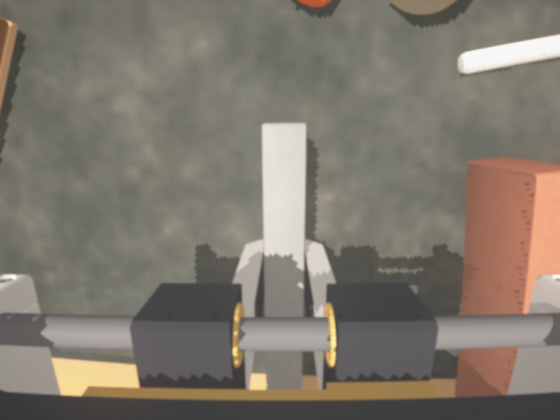

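The stone is gripped: opening 0.21, about 20 mm, and centred. Next I'll lift, turn and carry it.

```bash
python3 -m inch '[[[0,0,0,-0.2,0,0,1],[0,0,0,-0.4,0,0,1],[0,0,0,-0.5,0,0,1],[0,0,0,-0.5,0,0,1],[0,0,0,-0.5,0,0,1],[0,0,0,-0.4,0,0,1],[0,0,0,-0.1,0,0,1],[0.66,0,0,0,0,0,1],[0.8,0,0,0,0,0,1],[0.8,0,0,0,0,0,1],[0.8,0,0,0,0,0,1],[0.8,0,0,0,0,0,1]]]' 
python3 -m inch '[[[0.8,0,0,0,-0.3,0.1,1],[0,0,0,0,-0.6,0.15,1],[0,0,0,0,-0.7,0.17,1],[0,0,0,0,-0.7,0.17,1],[0,0,0,0,-0.7,0.17,1],[0,0,0,0,-0.7,0.17,1],[0,0,0,0,-0.7,0.17,1],[0,0,0,0,-0.7,0.17,1],[0,0,0,0,-0.7,0.17,1],[0,0,0,0,-0.6,0.14,1],[0,0,0,0,-0.5,0.1,1],[0,0,0,0,-0.2,0.05,1]]]'
python3 -m inch '[[[0,0,0,0,0,0,1],[0,0,0,0,0,0,1],[0,0,0,0,0,0,1]]]'
python3 - <<'E'
from s import *
plan([.4693,.3872,.12],10.0)
for n in ('wrist','scene','side'): cv2.imwrite(f'pics/{n}3.png',cams.get_image(n)[:,:,::-1])
E
```

```text
t: 4.75
ee_pos: [0.5858, 0.1182, 0.1178]
tool_rot: [-0.085, -0.701, -0.085, 0.703]
contact_force: [-0.2, -0.1, -4.3]
width: 0.208
t: 5.75
ee_pos: [0.4665, 0.3876, 0.118]
tool_rot: [-0.063, -0.703, -0.063, 0.705]
contact_force: [0.2, -0.6, -3.6]
width: 0.21
t: 6.0
ee_pos: [0.4692, 0.3842, 0.1188]
tool_rot: [-0.062, -0.704, -0.061, 0.705]
contact_force: [0.1, -0.5, -3.8]
width: 0.21
 t 6.0 pos [0.4692 0.3842 0.1188] w 0.21 F [ 0.1 -0.5 -3.8] zang -170.05
 turn total /5deg [-0.011  0.01  -0.014]  shift now-axes /40mm [-0.029 -0.072 -0.016]  shift target-axes [-0.029 -0.073 -0.016] j6 [ 0.54  0.35  1.54 -0.    1.25  1.94]
```

View pics/wrist3.png

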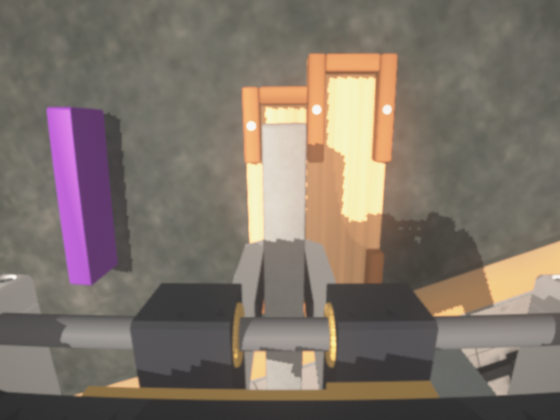

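View pics/scene3.png

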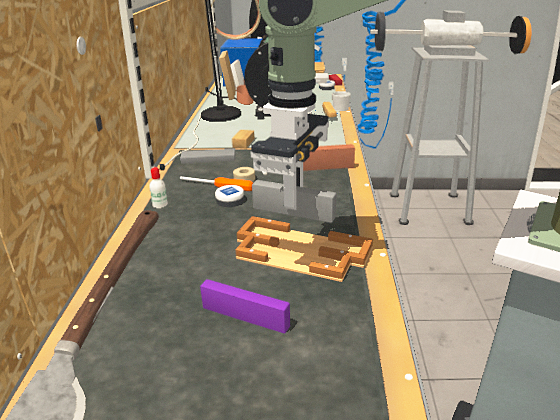

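```bash
python3 - <<'E'
import cv2
a=cv2.imread('pics/wrist3.png');cv2.imwrite('pics/rw3.png',cv2.resize(a[45:185,225:410],None,fx=4,fy=4,interpolation=cv2.INTER_CUBIC))
E
```

```text
(no output)
```

View pics/rw3.png

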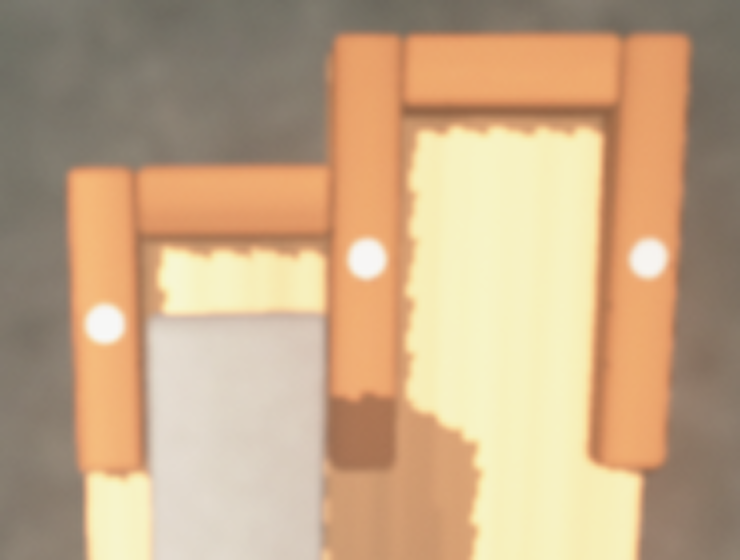

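The stone sits above the short slot. The rail tops are visible: the short outer corner at crop (68,168), the long outer corners at (333,35) and (690,35), and the rail ends at row ~468.

```bash
python3 - <<'E'
from s import *
from m import rigid
ci=cams.camera_info('wrist');o=225,45
L=np.array([(68,168),(136,168),(333,35),(402,35),(621,35),(690,35),(78,470),(141,470),(328,468),(395,468),(600,463),(662,468)])/4+o
W=onz(ci,L,.024)[:,:2]
A=np.array([(-63,104),(-49,104),(-9,129),(5,129),(49,129),(63,129),(-63,42),(-49,42),(-9,42),(5,42),(49,42),(63,42)])/1000
th,t,M,e=rigid(A,W);print('rack',np.degrees(th),t,'slot',M@[-.029,0]+t,e.round(4))
b=arm.get_obs();zt=b['ee_pos'][2]-.015+.05
S=onz(ci,np.array([(148,317),(324,315),(153,555),(322,555)])/4+o,zt)
print(S); 
e0=(S[0]+S[1])/2;e1=(S[2]+S[3])/2;d=e0-e1;d/=np.linalg.norm(d);print('stone ang',np.degrees(np.arctan2(d[1],d[0])),'centre',e0-.075*d)
plan([*(M@[-.029,0]+t),.12],np.degrees(th)+90)
E
```

```text
rack -79.61613364687572 [0.47696978 0.35524194] slot [0.47174276 0.38376698] [0.0006 0.0006 0.0006 0.0006 0.0006 0.0005 0.0006 0.0004 0.0005 0.0003
 0.0012 0.0004]
[[0.54141308 0.40610228 0.15435838]
 [0.54492788 0.38718298 0.15435838]
 [0.51548197 0.40142465 0.15435838]
 [0.51879495 0.38241957 0.15435838]]
stone ang 10.278056070720597 centre [0.46937397 0.38326072 0.15435838]
 t 6.15 pos [0.4696 0.3844 0.1194] w 0.211 F [-0.6 -0.3 -4.4] zang -170.1
 turn total /5deg [-0.097  0.002 -0.005]  shift now-axes /40mm [-0.016  0.024 -0.051]  shift target-axes [-0.016  0.025 -0.051] j6 [ 0.54  0.35  1.54 -0.    1.25  1.94]
```

```bash
python3 -m inch '[[[0,0,0,0.3,-0.02,-0.03,1],[0,0,0,0.4,0,0,1],[0,0,0,0.4,0,0,1],[0,0,0,0.4,0,0,1],[0,0,0,0.3,0,0,1],[0,0,0,0.2,0,0,1],[0,0,0,0.1,0,0,1],[0,0,0,0.08,0,0,1],[0,0,0,0,0,0,1],[0,0,0,0,0,0,1]]]'
python3 - <<'E'
from s import *
plan([.4705,.3850,.0234],10.2)
for n in ('wrist','scene'): cv2.imwrite(f'pics/{n}4.png',cams.get_image(n)[:,:,::-1])
a=cv2.imread('pics/scene4.png');cv2.imwrite('pics/s4.png',cv2.resize(a[140:290,225:385],None,fx=4,fy=4,interpolation=cv2.INTER_CUBIC))
E
```

```text
t: 6.98
ee_pos: [0.4706, 0.387, 0.0329]
tool_rot: [0.061, 0.705, 0.062, -0.704]
contact_force: [-0.2, -0.1, -4.1]
width: 0.209
 t 6.98 pos [0.4706 0.387  0.0329] w 0.209 F [-0.2 -0.1 -4.1] zang -170.0
 turn total /5deg [-0.04  -0.015  0.006]  shift now-axes /40mm [0.238 0.049 0.011]  shift target-axes [0.238 0.049 0.011] j6 [ 0.55  0.46  1.59 -0.    1.09  1.94]
```

View pics/wrist4.png

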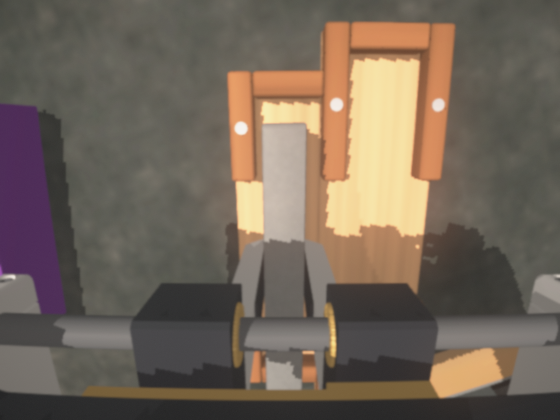

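View pics/s4.png

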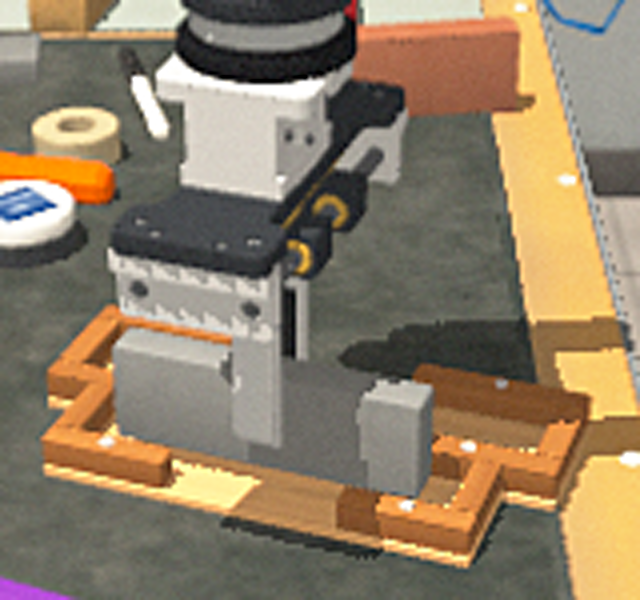

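The stone is between the rails (stone columns 263–305, slot columns about 254–322). I'll lower it the last few mm while watching the force.

```bash
python3 -m inch '[[[0,0,0,0.05,0.03,0,1],[0,0,0,0.05,0.02,0,1],[0,0,0,0.05,0,0,1],[0,0,0,0.03,0,0,1],[0,0,0,0,0,0,1],[0,0,0,0,0,0,1]]]'; python3 -m inch '[[[0,0,0,0.02,0,0,1],[0,0,0,0.02,0,0,1],[0,0,0,0,0,0,1],[0,0,0,0,0,0,1]]]'
```

```text
t: 7.58
ee_pos: [0.4702, 0.3846, 0.0248]
tool_rot: [-0.062, -0.704, -0.062, 0.705]
contact_force: [0.1, -1.0, -3.4]
width: 0.208
t: 7.92
ee_pos: [0.4704, 0.3847, 0.0235]
tool_rot: [0.062, 0.704, 0.062, -0.704]
contact_force: [0.4, 0.2, -3.6]
width: 0.209
```

```bash
python3 -m inch '[[[0,0,0,0.015,0,0,1],[0,0,0,0.015,0,0,1],[0,0,0,0,0,0,1],[0,0,0,0,0,0,1]]]'
```

```text
t: 8.25
ee_pos: [0.4704, 0.3847, 0.0234]
tool_rot: [0.062, 0.704, 0.062, -0.704]
contact_force: [-3.7, -2.6, 5.4]
width: 0.209
```

Contact came at the expected height (TCP 0.0234, +5 N). Next I'll release.

```bash
python3 -m inch '[[[0,0,0,0,0,0,0.55],[0,0,0,0,0,0,0.5],[0,0,0,0,0,0,0.4],[0,0,0,0,0,0,0.2],[0,0,0,0,0,0,0.2],[0,0,0,0,0,0,0.2],[0,0,0,0,0,0,0.2]]]'
python3 - <<'E'
from s import *
for n in ('wrist','scene'): cv2.imwrite(f'pics/{n}5.png',cams.get_image(n)[:,:,::-1])
a=cv2.imread('pics/scene5.png');b=cv2.resize(a[140:290,225:385],None,fx=2.5,fy=2.5,interpolation=cv2.INTER_CUBIC)
w=cv2.imread('pics/wrist5.png')[20:395,180:480];cv2.imwrite('pics/c5.png',np.hstack([b,w]))
E
```

```text
t: 8.83
ee_pos: [0.4704, 0.3847, 0.0221]
tool_rot: [-0.062, -0.704, -0.062, 0.704]
contact_force: [0.1, 0.7, 0.3]
width: 0.4
```

View pics/c5.png

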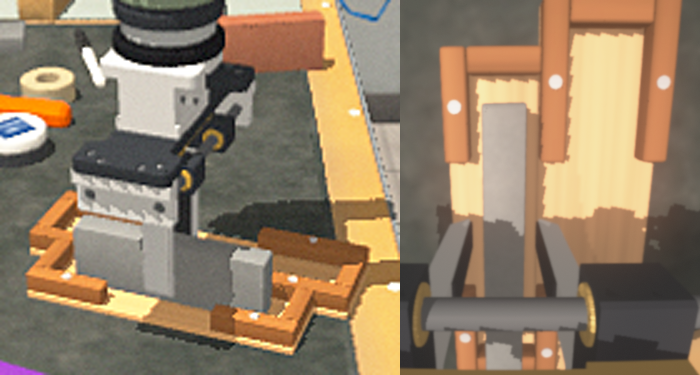

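The stone stands upright between the rails with the fingers clear on both sides. I'll retreat straight up and check again.

```bash
python3 -m inch '[[[0,0,0,-0.1,0,0,0.2],[0,0,0,-0.2,0,0,0.2],[0,0,0,-0.3,0,0,0.2],[0,0,0,-0.4,0,0,0.2],[0,0,0,-0.5,0,0,0.2],[0,0,0,-0.5,0,0,0.2],[0,0,0,-0.5,0,0,0.2],[0,0,0,-0.5,0,0,0.2],[0,0,0,-0.5,0,0,0.2],[0,0,0,-0.2,0,0,0.2],[0,0,0,0,0,0,0.2],[0,0,0,0,0,0,0.2]]]'
python3 - <<'E'
from s import *
for n in ('wrist','scene'): cv2.imwrite(f'pics/{n}6.png',cams.get_image(n)[:,:,::-1])
a=cv2.imread('pics/scene6.png');b=cv2.resize(a[140:290,225:385],None,fx=2.5,fy=2.5,interpolation=cv2.INTER_CUBIC)
w=cv2.imread('pics/wrist6.png')[20:395,180:480];cv2.imwrite('pics/c6.png',np.hstack([b,w]))
E
```

```text
t: 9.93
ee_pos: [0.4705, 0.3848, 0.1709]
tool_rot: [0.061, 0.705, 0.062, -0.704]
contact_force: [-0.1, -0.1, -0.0]
width: 0.399
```

View pics/c6.png

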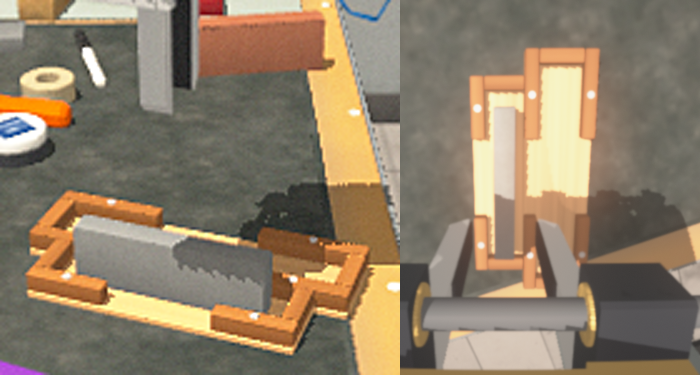

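The grey stone stands upright in the short slot between the rails and end stops. The gripper is clear and the force reads zero, so I'm handing in.

```bash
python3 -c "
from plant import arm
print(arm.sign_off(), arm.get_obs()['t'])"
```

```text
the job is handed in; nothing more can be done
the job is handed in; nothing more can be done
```

The small grey whetstone is standing upright on its long edge in the rack's shorter slot, and I handed the job in at about 10 s of the 37 s allowed. I lowered it until it touched the slot floor (about 5 N, at the expected height), then let go and backed straight up.

- **Last checks:** the final pictures show the stone upright between the rails and end stops. The gripper was about 15 cm above and clear, and the wrist force read zero.
- **Larger stone:** I never touched it, and it looks unmoved in the pictures.
- **Disagreement:** the wrist camera put the slot's centre about 4 mm from where the other two cameras put it. I aimed between the two, well inside the slot's 10 to 15 mm of play.
- **No verdict:** signing off only confirmed the hand-in, so I have no reading from the second after it.

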